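Stock the cleaning caddy by colour

ROBOT

A 6-joint arm with a two-finger parallel gripper is mounted at the origin on the work surface. World frame = base frame: x ahead of the robot, y to its left, z up, the work surface at z = 0. Lengths are in m, angles in rad, forces in N, time in s.
With the tool pointing down it reaches from about 0.25 to 0.775 m from the base axis. Payload 4 kg.
Tool frame: the origin (TCP) lies midway between the tips of the shut fingers; the grasp point (between the pads) lies 19 mm behind it (robot.hold_point_z is the distance from the TCP to the grasp point, in m); z points along the fingers, y is the line along which they close (so a half turn about z gives the same grasp; the last joint's range is limited). The gripper opens to 94 mm and grips with 3 to 60 N. Pads are 16 mm wide; open, the fingers measure 119 mm over their backs; the gripper's body (75 mm by 177 mm) begins 78 mm behind the grasp point.
Start: joints at [1.067, 0.087, 1.371, -0, 1.684, -0.103], TCP at [0.215, 0.506, 0.184] pointing down, gripper open.
Joint ranges: [-3.1, 3.1], [-0.76, 2.03], [0.27, 2.55], [-1.08, 4.22], [0.17, 2.65], [-2.57, 2.57]. Speed limits (rad/s): [2.79, 2.79, 3.14, 3.14, 3.14, 3.14].

INTERFACE

Orientations are given as [roll, pitch, yaw] about the fixed x, y, z axes, in that order (R = Rz(yaw) Ry(pitch) Rx(roll)).
In Python, from bench import readout, imaging, robot gives the robot as it stands.
- The arm moves only by the tool carry_out, never from a script. Its argument "motion" is text: rows parted by semicolons, each of 7 numbers parted by spaces: the shift along the tool's x, y, z each as a share of 200 mm, from -1 to 1, then the turn, a rotation vector about the tool's x, y, z each as a share of 120 degrees, from -1 to 1, then the opening, from 0 (shut) to 1 (fully open). A call has 1 to 12 rows; each row shifts and turns the commanded pose from where the row before left it, along the tool's axes as they then stand; what a row does not reach is not made up. A row lasts 1/8 s, in which the tool goes at most 62.5 mm and 10.7 degrees, less where a joint would pass 70% of its speed; a pose out of reach is approached as far as the arm can. A call with a number of a shift or a turn outside -1 to 1 is refused whole. A call with a gripper value outside its range is refused whole. The fingers move at their own pace and stop on an object; the grip force is fixed at half the most. Time passes only in rows, so rows that do not move let the fingers close. It gives the time, the measured TCP pose, the force, the opening and the grip force at its end, in the units of the state.
- readout.get_obs(): the state, without advancing time (a new reading comes with each control period).
- imaging.snapshot(name): name is "scene" or "top" or "wrist"; returns a dict with "pixels" (384x512x3 uint8, red, green, blue), "fx", "fy", "cx", "cy" (pixels), "dist_coeffs" ([k1, k2, p1, p2, k3] as OpenCV has them; the pictures are not rectified), "R" (3x3) and "t" (3): a world point X has camera coordinates R X + t. Camera axes: x right, y down, z forward; pixel columns grow to the right and rows downward; lengths in m; the calibration is good to about 2 mm. A picture is of the moment at which its call begins. There is no depth.
- robot.close_job(): hands the job in; it is judged then, once.
The state is a dict: "time": time; "joint_positions": joint angles; "qvel": joint speeds; "joint_torque": joint torques, N m; "tool_pos": TCP position; "ee_rot": TCP orientation; "wrist_force": force on the tool from outside, world axes, zero at the start; "wrist_torque": the same for the moment, N m; "width": finger opening in m; "finger_force": force on a finger pad.
Only numpy, scipy, OpenCV 4.12 (cv2) and the standard library are available. Lean on these libraries where they do the work, as an engineer would, in place of code of your own. Each camera call takes 0.05 s, during which the arm holds its last target. There are 200 camera calls.

TASK

Stock the caddy for the cleaning round: stand each of the four white cleaner bottles upright in the well of the same colour as its cap, down on the well's floor. Leave the two dark brown laundry-scent bottles where they stand, and do not knock any bottle over or drop one: set each down before letting go.

Things in the scene. Friction and masses are not known exactly. Their poses are not given: they have to be found in the camera images.
- red_bottle: White refill bottle of cleaner with a red cap and a red band round its body, 44 mm across its round body, 100 mm tall: straight body up to 72 mm, sloping shoulder to 81 mm, then a 27 mm wide screw cap to 100 mm; 100 to 200 g, stands upright at the start. Origin at the centre of its underside, z up its axis.
- blue_bottle: White refill bottle of cleaner with a blue cap and a blue band round its body, 44 mm across its round body, 100 mm tall: straight body up to 72 mm, sloping shoulder to 81 mm, then a 27 mm wide screw cap to 100 mm; 100 to 200 g, stands upright at the start. Origin at the centre of its underside, z up its axis.
- green_bottle: White refill bottle of cleaner with a green cap and a green band round its body, 44 mm across its round body, 100 mm tall: straight body up to 72 mm, sloping shoulder to 81 mm, then a 27 mm wide screw cap to 100 mm; 100 to 200 g, stands upright at the start. Origin at the centre of its underside, z up its axis.
- yellow_bottle: White refill bottle of cleaner with a yellow cap and a yellow band round its body, 44 mm across its round body, 100 mm tall: straight body up to 72 mm, sloping shoulder to 81 mm, then a 27 mm wide screw cap to 100 mm; 100 to 200 g, stands upright at the start. Origin at the centre of its underside, z up its axis.
- brown_red: Look-alike, not a cleaner: dark brown laundry-scent bottle with a red cap and a red band, 44 mm across its round body, 100 mm tall: straight body up to 72 mm, sloping shoulder to 81 mm, then a 27 mm wide screw cap to 100 mm; 100 to 200 g, stands upright at the start. Origin at the centre of its underside, z up its axis.
- brown_yellow: Look-alike, not a cleaner: dark brown laundry-scent bottle with a yellow cap and a yellow band, 44 mm across its round body, 100 mm tall: straight body up to 72 mm, sloping shoulder to 81 mm, then a 27 mm wide screw cap to 100 mm; 100 to 200 g, stands upright at the start. Origin at the centre of its underside, z up its axis.
- red_well: Red square open well, 74 mm outside, 64 mm inside, 30 mm tall, 5 mm floor (a bottle stands 5 mm above the origin). Origin: centre of its underside, 5 mm above the worktop; z up, x and y along its sides. Fixed in the fixed grey caddy, a 210 mm square tray (24 mm rim, low grips on two sides) with four wells two by two, 95 mm apart.
- blue_well: Blue square open well, 74 mm outside, 64 mm inside, 30 mm tall, 5 mm floor (a bottle stands 5 mm above the origin). Origin: centre of its underside, 5 mm above the worktop; z up, x and y along its sides. Fixed in the fixed grey caddy, a 210 mm square tray (24 mm rim, low grips on two sides) with four wells two by two, 95 mm apart.
- green_well: Green square open well, 74 mm outside, 64 mm inside, 30 mm tall, 5 mm floor (a bottle stands 5 mm above the origin). Origin: centre of its underside, 5 mm above the worktop; z up, x and y along its sides. Fixed in the fixed grey caddy, a 210 mm square tray (24 mm rim, low grips on two sides) with four wells two by two, 95 mm apart.
- yellow_well: Yellow square open well, 74 mm outside, 64 mm inside, 30 mm tall, 5 mm floor (a bottle stands 5 mm above the origin). Origin: centre of its underside, 5 mm above the worktop; z up, x and y along its sides. Fixed in the fixed grey caddy, a 210 mm square tray (24 mm rim, low grips on two sides) with four wells two by two, 95 mm apart.

How it is judged:
By the outcome, as a careful person would: the job done as asked, in the order asked, and still so for the second after the job is handed in, with the robot touching nothing.
It also fails if it takes over 122 s, if anything falls off the work surface, if the arm or the gripper's body presses on something with over 40 N, if the wrist force passes 120 N, or if a joint passes its speed limit or range.

## Working session

There is one attempt and no reset: what is moved stays moved. The work goes in short steps, Python scripts to look and compute and a tool call to move; the robot and the scene stay as the last step left them, time stands still between calls to the robot, and variables do not carry over. Pictures are saved under pics/ and viewed, at most 14 in all, crops included, and the job is handed in when it is done.

Besides the shell and the picture viewer there is one more tool, called after "Emit:" in YAML: its name, and indented under it one key for each argument. carry_out: Moves the arm, as the interface text tells. Its arguments: {"type":"object","properties":{"motion":{"type":"string"}},"required":["motion"]}

```bash
ls; mkdir -p pics; python3 - <<'E'
from bench import readout, imaging, robot
import cv2
for n in ("top","scene"):
    s=imaging.snapshot(n); cv2.imwrite(f"pics/{n}0.png",s["pixels"][:,:,::-1])
    print(n,s["fx"],s["dist_coeffs"],-s["R"].T@s["t"],s["R"].round(2).tolist())
o=readout.get_obs(); print({k:o[k] for k in ("time","tool_pos","ee_rot","width","wrist_force")}, robot.hold_point_z)
E
```

```text
pics
top 375.2518485268692 [0.02565097 0.         0.         0.         0.        ] [ 0.46931525 -0.00358824  0.9957679 ] [[-0.01, -1.0, -0.01], [-1.0, 0.01, -0.07], [0.07, 0.01, -1.0]]
scene 444.7855229772785 [-0.05745529  0.          0.          0.          0.        ] [1.15041957 0.42524897 0.9396059 ] [[-0.57, 0.82, -0.02], [0.64, 0.42, -0.64], [-0.52, -0.37, -0.77]]
{'time': 0.1, 'tool_pos': array([0.21431818, 0.50594534, 0.18251555]), 'ee_rot': array([-3.13960216e+00, -1.77662597e-04,  2.74082393e+00]), 'width': 0.09414969415768172, 'wrist_force': array([0.11265297, 0.17996368, 0.77637779])} 0.0188
```

View pics/top0.png

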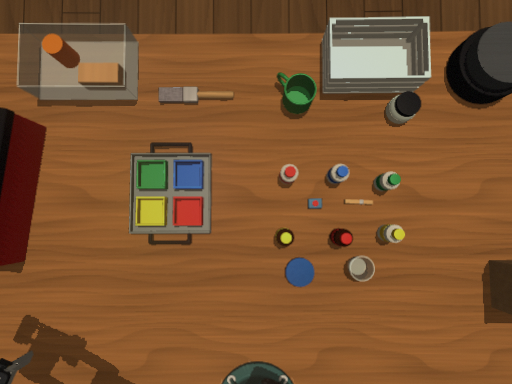

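View pics/scene0.png

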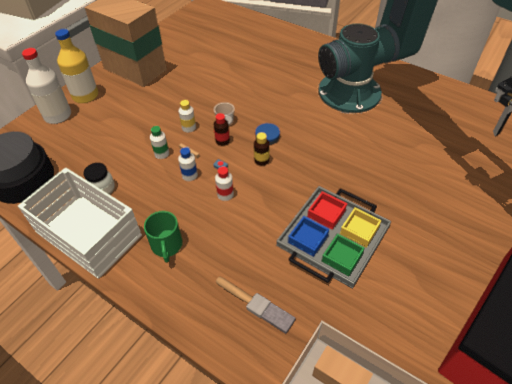

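The top view shows the white bottles at red (289,173), blue (339,173), green (389,181) and yellow (395,234). The brown bottles are at (286,238) and (343,238). The wells are green (153,175), blue (189,175), yellow (151,211) and red (188,211). I'll segment the caps and wells and locate them next.

```bash
cat > h.py <<'E'
import cv2, numpy as np
from bench import readout, imaging
from scipy.spatial.transform import Rotation as Ro
HUE=dict(red=(-8,8),yellow=(25,33),green=(55,80),blue=(105,122))
def shot(n):
    s=imaging.snapshot(n); s["K"]=np.array([[s["fx"],0,s["cx"]],[0,s["fy"],s["cy"]],[0,0,1]]); return s
def mask(s,c,vmin=70):
    h=cv2.cvtColor(s["pixels"],cv2.COLOR_RGB2HSV).astype(int); lo,hi=HUE[c]
    hh=(h[...,0]+20)%180-20
    return ((hh>=lo)&(hh<=hi)&(h[...,1]>140)&(h[...,2]>vmin)).astype(np.uint8)
def ray(s,px):
    u=cv2.undistortPoints(np.array([[px]],float),s["K"],np.array(s["dist_coeffs"],float))[0,0]
    R=np.array(s["R"]); return -R.T@s["t"], R.T@np.array([u[0],u[1],1])
def onz(s,px,z):
    o,d=ray(s,px); return o+d*(z-o[2])/d[2]
def proj(s,X):
    R=np.array(s["R"]); return cv2.projectPoints(np.array([X],float),cv2.Rodrigues(R)[0],np.array(s["t"],float),s["K"],np.array(s["dist_coeffs"],float))[0][0,0]
def blobs(s,c,amin=15,vmin=70):
    n,l,st,ce=cv2.connectedComponentsWithStats(mask(s,c,vmin))
    return [(ce[i],st[i],l==i) for i in range(1,n) if st[i,4]>=amin]
E
python3 - <<'E'
from h import *
for n in ("top","scene"):
    s=shot(n)
    for c in HUE:
        for ce,st,m in blobs(s,c):
            a=st[4]
            if n=="top" and not(125<ce[0]<420 and 150<ce[1]<260): continue
            if n=="scene" and not(140<ce[0]<395 and 90<ce[1]<290): continue
            if a>300:
                r=cv2.minAreaRect(np.argwhere(m)[:,::-1].astype(np.float32))
                b=cv2.boxPoints(r); w=np.array([onz(s,q,.035)[:2] for q in b])
                e=w[1]-w[0]
                print(n,c,"WELL",w.mean(0).round(4),"side",np.linalg.norm(e).round(4),np.linalg.norm(w[2]-w[1]).round(4),"yaw",np.degrees(np.arctan2(e[1],e[0])).round(1))
            else: print(n,c,ce.round(1),st.tolist(),onz(s,ce,.1)[:2].round(4), onz(s,ce,.09)[:2].round(4))
E
```

```text
top red [289.8 171.4] [285, 166, 11, 11, 93] [ 0.5808 -0.0803] [ 0.5821 -0.0812]
top red [283.4 180.6] [280, 177, 9, 7, 15] [ 0.5586 -0.0647] [ 0.5596 -0.0654]
top red WELL [0.4886 0.1769] side 0.0743 0.0715 yaw -90.3
top red [315. 203.] [313, 201, 5, 5, 21] [ 0.5045 -0.1394] [ 0.5049 -0.1409]
top red [346. 238.] [340, 232, 13, 13, 125] [ 0.4213 -0.211 ] [ 0.4208 -0.2133]
top yellow WELL [0.4892 0.2739] side 0.0741 0.0715 yaw -90.3
top yellow [398.8 233.8] [394, 229, 11, 11, 94] [ 0.4308 -0.3352] [ 0.4304 -0.3389]
top yellow [285.8 237.6] [280, 232, 12, 12, 110] [ 0.4228 -0.0689] [ 0.4223 -0.0696]
top green [395.  179.2] [390, 175, 10, 10, 65] [ 0.5604 -0.3306] [ 0.5614 -0.3342]
top blue WELL [0.5811 0.1776] side 0.0696 0.0622 yaw -90.3
top blue [341.9 171.2] [337, 167, 11, 10, 81] [ 0.5804 -0.205 ] [ 0.5816 -0.2072]
scene red [219.7 118.3] [215, 113, 10, 12, 98] [ 0.4317 -0.2046] [ 0.4231 -0.2121]
scene red [221.4 136.1] [214, 128, 16, 14, 120] [ 0.4865 -0.1569] [ 0.4786 -0.1638]
scene red [220. 163.] [218, 161, 5, 5, 17] [ 0.568  -0.0995] [ 0.5611 -0.1057]
scene red [222.5 171.6] [
[... 341 characters left out ...]
254 -0.0682] [ 0.4168 -0.0741]
scene yellow WELL [0.4899 0.2726] side 0.0763 0.0763 yaw -176.2
scene green [155.3 130.1] [152, 127, 8, 8, 46] [ 0.5686 -0.3248] [ 0.5616 -0.3338]
scene green [157.9 149.7] [154, 148, 9, 5, 34] [ 0.6211 -0.2669] [ 0.6148 -0.2751]
scene green WELL [ 0.794  -0.1239] side 0.1356 0.0848 yaw -149.0
scene green WELL [0.5944 0.2751] side 0.0866 0.076 yaw -176.4
scene blue [268.9 130.8] [256, 124, 23, 17, 230] [ 0.3982 -0.0603] [ 0.3892 -0.0661]
scene blue [185.  152.4] [181, 148, 9, 10, 69] [ 0.5887 -0.1998] [ 0.582  -0.2073]
scene blue [188.3 171.4] [181, 167, 14, 8, 67] [ 0.6356 -0.1493] [ 0.6294 -0.1561]
scene blue WELL [0.5939 0.1811] side 0.0891 0.0839 yaw -172.9
```

Emit:
carry_out:
  motion: "0 0 0 0 0 0.07 1;0 0 0 0 0 0.07 1;0 0 0 0 0 0.07 1;0 0 0 0 0 0.07 1;0 0 0 0 0 0.07 1;0 0 0 0 0 0.07 1;0 0 0 0 0 0.07 1;0 0 0 0 0 0.069 1;0 0 0 0 0 0 1;0 0 0 0 0 0 1"

```text
time: 1.45
tool_pos: [0.2145, 0.5063, 0.1834]
ee_rot: [-3.141, 0.0, 1.572]
wrist_force: [0.4, -0.8, 0.2]
width: 0.0941
finger_force: 0.0
```

Emit:
carry_out:
  motion: "-0.18 0.115 0 0 0 0 1;-0.18 0.115 0 0 0 0 1;-0.18 0.115 0 0 0 0 1;-0.18 0.115 0 0 0 0 1;-0.18 0.115 0 0 0 0 1;-0.18 0.115 0 0 0 0 1;-0.18 0.115 0 0 0 0 1;-0.18 0.115 0 0 0 0 1;-0.18 0.115 0 0 0 0 1;-0.18 0.115 0 0 0 0 1;-0.18 0.115 0 0 0 0 1;-0.18 0.115 0 0 0 0 1"

```text
time: 2.95
tool_pos: [0.4909, 0.073, 0.1837]
ee_rot: [3.141, -0.0, 1.572]
wrist_force: [0.1, 0.9, -0.0]
width: 0.0943
finger_force: 0.0
```

Emit:
carry_out:
  motion: "-0.18 0.11 0 0 0 0 1;-0.18 0.11 0 0 0 0 1;-0.18 0.11 0 0 0 0 1;-0.18 0.11 0 0 0 0 1;-0.05 0.012 0 0 0 0 1;0 0 0 0 0 0 1;0 0 0 0 0 0 1"

```text
time: 3.82
tool_pos: [0.5801, -0.0787, 0.1839]
ee_rot: [3.141, -0.001, 1.572]
wrist_force: [-0.3, 0.6, -0.6]
width: 0.0942
finger_force: 0.0
```

```bash
python3 - <<'E'
from h import *
s=shot("wrist"); cv2.imwrite("pics/w1.png",s["pixels"][:,:,::-1])
print(-s["R"].T@s["t"])
for z in (.1,.05): print(proj(s,[.5801,-.0787,z]))
for ce,st,m in blobs(s,"red"): print(ce,st,onz(s,ce,.1)[:2].round(4))
E
```

```text
[0.58005721 0.00061132 0.38538172]
[258.47353081 192.74888903]
[258.47603868 182.40248473]
[184.04134367   2.75452196] [154   0  61   7 387] [0.5091 0.109 ]
[259.33962264 168.67924528] [245 166  29   9  53] [ 0.581  -0.0516]
[259.44393593 194.84668192] [249 183  22  25 437] [ 0.5812 -0.0811]
[210.07142857 226.15714286] [206 222   9   9  70] [ 0.5241 -0.1189]
[144.96078431 256.23529412] [139 251  13  12  51] [ 0.4427 -0.1586]
```

View pics/w1.png

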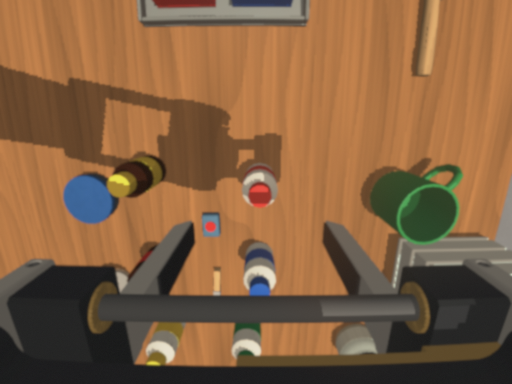

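The wrist view shows the red cap at (259,195), centred between the fingers and matching the top-view fix. Next I descend and grip.

Emit:
carry_out:
  motion: "-0.007 0.005 0.12 0 0 0 1;0 0 0.12 0 0 0 1;0 0 0.12 0 0 0 1;0 0 0.12 0 0 0 1;0 0 0.12 0 0 0 1;0 0 0.09 0 0 0 1;0 0 0.04 0 0 0 1;0 0 0 0 0 0 0;0 0 0 0 0 0 0;0 0 0 0 0 0 0;0 0 0 0 0 0 0;0 0 0 0 0 0 0"

```text
time: 5.38
tool_pos: [0.5817, -0.0813, 0.0378]
ee_rot: [3.141, 0.0, 1.57]
wrist_force: [-0.4, -0.7, 0.5]
width: 0.0474
finger_force: 0.0
```

Emit:
carry_out:
  motion: "0 0 0 0 0 0 0;0 0 0 0 0 0 0;0 0 0 0 0 0 0;0 0 0 0 0 0 0"

```text
time: 5.88
tool_pos: [0.5816, -0.0813, 0.0378]
ee_rot: [3.141, 0.0, 1.57]
wrist_force: [-0.9, 0.9, 1.4]
width: 0.0434
finger_force: 30.0
```

Emit:
carry_out:
  motion: "0 0 -0.06 0 0 0 0;0 0 -0.12 0 0 0 0;0 0 -0.12 0 0 0 0;0 0 -0.12 0 0 0 0;0 0 -0.12 0 0 0 0;0 0 -0.11 0 0 0 0;0.14 -0.05 0 0 0 0 0;0.14 -0.05 0 0 0 0 0;0.14 -0.05 0 0 0 0 0;0.14 -0.05 0 0 0 0 0;0.14 -0.05 0 0 0 0 0;0.14 -0.05 0 0 0 0 0"

```text
time: 7.38
tool_pos: [0.5212, 0.0877, 0.168]
ee_rot: [3.141, -0.0, 1.57]
wrist_force: [0.1, 0.8, -1.9]
width: 0.043
finger_force: 30.0
```

Emit:
carry_out:
  motion: "0.14 -0.05 0 0 0 0 0;0.14 -0.05 0 0 0 0 0;0.14 -0.05 0 0 0 0 0;0.036 -0.016 0 0 0 0 0;0 0 0 0 0 0 0;0 0 0 0 0 0 0;0 0 0 0 0 0 0"

```text
time: 8.25
tool_pos: [0.4889, 0.1771, 0.1675]
ee_rot: [3.142, 0.0, 1.569]
wrist_force: [0.3, -0.3, -2.1]
width: 0.043
finger_force: 30.0
```

```bash
python3 - <<'E'
from h import *
s=shot("wrist"); cv2.imwrite("pics/w2.png",s["pixels"][:,:,::-1])
for c in HUE:
  for ce,st,m in blobs(s,c,400):
    r=cv2.minAreaRect(np.argwhere(m)[:,::-1].astype(np.float32)); b=cv2.boxPoints(r)
    w=np.array([onz(s,q,.035)[:2] for q in b]); print(c,st,w.min(0).round(4),w.max(0).round(4),w.mean(0).round(4))
E
```

```text
red [ 230  152   57   61 2632] [0.4509 0.1368] [0.5254 0.2164] [0.4882 0.1766]
red [ 237  231   44   50 1724] [0.4575 0.0324] [0.5197 0.1095] [0.4887 0.0709]
yellow [ 227   74   62   63 3558] [0.4502 0.2359] [0.5254 0.3075] [0.4879 0.2717]
blue [ 303  155   58   54 2082] [0.5448 0.142 ] [0.6243 0.2127] [0.5835 0.1774]
```

View pics/w2.png

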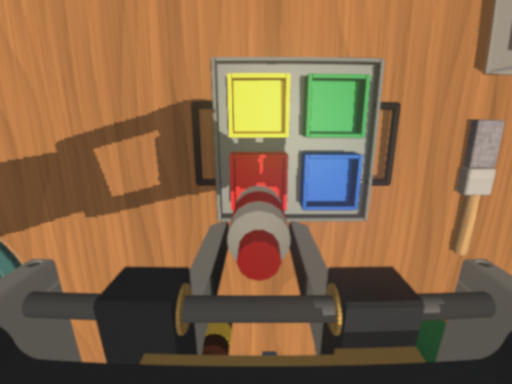

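The wrist view has the bottle upright in the grip, cap at (259,255), over the red well. The wells measure x 0.488 and 0.5835, y 0.177 and 0.272, which agrees with the top view. Next I lower it.

Emit:
carry_out:
  motion: "0 0 0.1 0 0 0 0;0 0 0.12 0 0 0 0;0 0 0.12 0 0 0 0;0 0 0.12 0 0 0 0;0 0 0.08 0 0 0 0;0 0 0.03 0 0 0 0;0 0 0.015 0 0 0 0;0 0 0.005 0 0 0 0;0 0 0 0 0 0 0;0 0 0 0 0 0 0"

```text
time: 9.55
tool_pos: [0.4889, 0.1781, 0.0502]
ee_rot: [3.141, -0.0, 1.57]
wrist_force: [-0.7, -0.7, -1.4]
width: 0.0429
finger_force: 30.0
```

Emit:
carry_out:
  motion: "0 0 0.007 0 0 0 0;0 0 0.005 0 0 0 0;0 0 0 0 0 0 0;0 0 0 0 0 0 0"

```text
time: 10.05
tool_pos: [0.4886, 0.1781, 0.0477]
ee_rot: [3.141, -0.0, 1.57]
wrist_force: [-1.9, -0.7, 3.1]
width: 0.0431
finger_force: 30.0
```

The force moved from −1.4 to +3.1 N, so the bottle is on the floor. I release and rise.

Emit:
carry_out:
  motion: "0 0 0 0 0 0 0.6;0 0 0 0 0 0 0.8;0 0 0 0 0 0 0.8;0 0 0 0 0 0 0.8;0 0 0 0 0 0 0.8;0 0 -0.08 0 0 0 0.8;0 0 -0.12 0 0 0 0.8;0 0 -0.12 0 0 0 0.8;0 0 -0.12 0 0 0 0.8;0 0 -0.12 0 0 0 0.8;0 0 -0.1 0 0 0 0.8;0 0 0 0 0 0 0.8"

```text
time: 11.55
tool_pos: [0.49, 0.1784, 0.1824]
ee_rot: [3.136, -0.002, 1.57]
wrist_force: [0.1, 0.6, 0.2]
width: 0.0751
finger_force: 0.0
```

Emit:
carry_out:
  motion: "-0.16 0.0385 0 0 0 0 1;-0.16 0.0385 0 0 0 0 1;-0.16 0.0385 0 0 0 0 1;-0.16 0.0385 0 0 0 0 1;-0.16 0.0385 0 0 0 0 1;-0.16 0.0385 0 0 0 0 1;-0.16 0.0385 0 0 0 0 1;-0.16 0.0385 0 0 0 0 1;-0.16 0.0385 0 0 0 0 1;-0.16 0.0385 0 0 0 0 1;-0.16 0.0385 0 0 0 0 1;-0.16 0.0385 0 0 0 0 1"

```text
time: 13.05
tool_pos: [0.5804, -0.2069, 0.1782]
ee_rot: [-3.14, -0.001, 1.57]
wrist_force: [0.4, -0.2, -0.5]
width: 0.0941
finger_force: 0.0
```

Emit:
carry_out:
  motion: "0 0 0 0 0 0 1;0 0 0 0 0 0 1;0 0 0 0 0 0 1"

```text
time: 13.42
tool_pos: [0.5805, -0.2048, 0.1792]
ee_rot: [-3.142, -0.0, 1.571]
wrist_force: [-0.2, -0.4, -0.4]
width: 0.0939
finger_force: 0.0
```

```bash
python3 - <<'E'
from h import *
s=shot("wrist")
for c in ("blue","red"):
  for ce,st,m in blobs(s,c,100): print(c,ce,st[4],onz(s,ce,.1)[:2].round(4))
s=shot("top"); cv2.imwrite("pics/t2.png",cv2.resize(s["pixels"][130:270,110:430,::-1],None,fx=2,fy=2))
E
```

```text
blue [ 70.82666667 108.56095238] 2100 [ 0.3859 -0.1131]
red [149.75492958 181.27323944] 355 [ 0.4618 -0.1907]
red [120.23407643 198.86305732] 628 [ 0.4258 -0.2108]
```

View pics/t2.png

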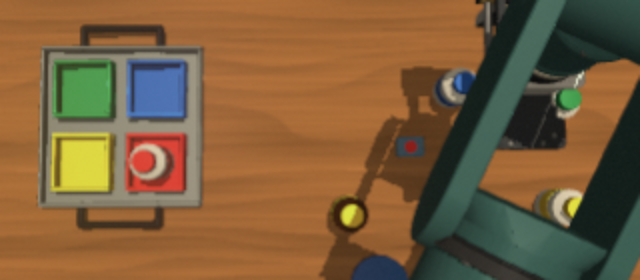

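The top view shows the red bottle upright in the red well at crop (145,160). The blue bottle is unmoved but shaded by the arm, so I recheck it with a lower brightness limit.

```bash
python3 - <<'E'
from h import *
s=shot("wrist")
for ce,st,m in blobs(s,"blue",80,25): print(ce,st,onz(s,ce,.1)[:2].round(4))
E
```

```text
[ 70.69961977 108.53136882] [  46   82   51   53 2104] [ 0.3858 -0.1132]
```

```bash
python3 - <<'E'
from h import *
s=shot("wrist"); cv2.imwrite("pics/w3.png",s["pixels"][:,:,::-1])
h=cv2.cvtColor(s["pixels"],cv2.COLOR_RGB2HSV); p=proj(s,[.581,-.2065,.1]); print(p)
y,x=int(p[1]),int(p[0]); print(h[y-12:y+13:4,x].tolist())
E
```

```text
[258.76803518 194.92629695]
[[168, 12, 107], [110, 138, 179], [109, 141, 205], [113, 118, 115], [114, 113, 108], [114, 113, 108], [111, 134, 187]]
```

View pics/w3.png

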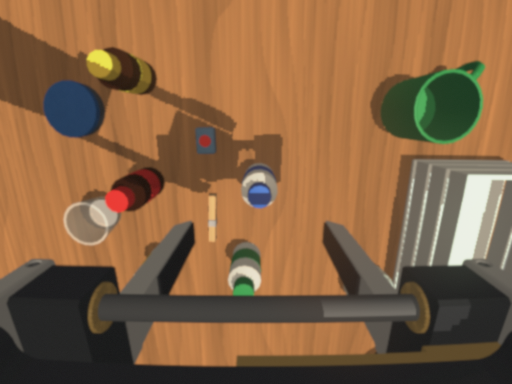

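In the wrist view the blue cap is at (259,194), as predicted, so I descend.

Emit:
carry_out:
  motion: "-0.007 0.002 0.12 0 0 0 1;0 0 0.12 0 0 0 1;0 0 0.12 0 0 0 1;0 0 0.12 0 0 0 1;0 0 0.12 0 0 0 1;0 0 0.07 0 0 0 1;0 0 0.035 0 0 0 1;0 0 0 0 0 0 0;0 0 0 0 0 0 0;0 0 0 0 0 0 0;0 0 0 0 0 0 0;0 0 0 0 0 0 0"

```text
time: 15.12
tool_pos: [0.5812, -0.2075, 0.0384]
ee_rot: [3.141, 0.0, 1.57]
wrist_force: [-0.0, 0.4, -0.7]
width: 0.0474
finger_force: 0.0
```

Emit:
carry_out:
  motion: "0 0 0 0 0 0 0;0 0 0 0 0 0 0;0 0 0 0 0 0 0;0 0 0 0 0 0 0;0 0 -0.06 0 0 0 0;0 0 -0.12 0 0 0 0;0 0 -0.12 0 0 0 0;0 0 -0.12 0 0 0 0;0 0 -0.12 0 0 0 0;0 0 -0.11 0 0 0 0;0 0 0 0 0 0 0;0 0 0 0 0 0 0"

```text
time: 16.62
tool_pos: [0.5806, -0.2072, 0.1672]
ee_rot: [-3.14, -0.001, 1.57]
wrist_force: [0.2, -0.2, -0.6]
width: 0.0432
finger_force: 30.0
```

Emit:
carry_out:
  motion: "0.1 0.001 0 0 0 0 0;0.16 0.001 0 0 0 0 0;0.17 0.001 0 0 0 0 0;0.17 0.001 0 0 0 0 0;0.17 0.001 0 0 0 0 0;0.17 0.001 0 0 0 0 0;0.17 0.001 0 0 0 0 0;0.17 0.001 0 0 0 0 0;0.17 0.001 0 0 0 0 0;0.17 0.001 0 0 0 0 0;0.17 0.001 0 0 0 0 0;0.13 0.001 0 0 0 0 0"

```text
time: 18.12
tool_pos: [0.5822, 0.1792, 0.1669]
ee_rot: [-3.139, -0.0, 1.572]
wrist_force: [0.0, 0.3, -1.2]
width: 0.0432
finger_force: 30.0
```

Emit:
carry_out:
  motion: "0 0 0 0 0 0 0;0 0 0 0 0 0 0;0 0 0.1 0 0 0 0;0 0 0.12 0 0 0 0;0 0 0.12 0 0 0 0;0 0 0.12 0 0 0 0;0 0 0.08 0 0 0 0;0 0 0.03 0 0 0 0;0 0 0.015 0 0 0 0;0 0 0.005 0 0 0 0;0 0 0 0 0 0 0;0 0 0 0 0 0 0"

```text
time: 19.62
tool_pos: [0.5841, 0.1767, 0.0508]
ee_rot: [3.141, -0.0, 1.57]
wrist_force: [0.5, 0.2, -1.1]
width: 0.0433
finger_force: 30.0
```

Emit:
carry_out:
  motion: "0 0 0.007 0 0 0 0;0 0 0.005 0 0 0 0;0 0 0 0 0 0 0;0 0 0 0 0 0 0"

```text
time: 20.12
tool_pos: [0.5839, 0.1766, 0.0483]
ee_rot: [3.141, -0.0, 1.57]
wrist_force: [-1.0, 0.3, 1.5]
width: 0.043
finger_force: 30.0
```

Emit:
carry_out:
  motion: "0 0 0 0 0 0 0.6;0 0 0 0 0 0 0.8;0 0 0 0 0 0 0.8;0 0 0 0 0 0 0.8;0 0 0 0 0 0 0.8;0 0 -0.08 0 0 0 0.8;0 0 -0.12 0 0 0 0.8;0 0 -0.12 0 0 0 0.8;0 0 -0.12 0 0 0 0.8;0 0 -0.12 0 0 0 0.8;0 0 -0.1 0 0 0 0.8;0 0 0 0 0 0 0.8"

```text
time: 21.62
tool_pos: [0.5852, 0.1769, 0.1834]
ee_rot: [3.135, -0.001, 1.57]
wrist_force: [0.7, -0.0, -0.6]
width: 0.075
finger_force: 0.0
```

Emit:
carry_out:
  motion: "-0.17 -0.0077 0 0 0 0 1;-0.17 -0.0077 0 0 0 0 1;-0.17 -0.0077 0 0 0 0 1;-0.17 -0.0077 0 0 0 0 1;-0.17 -0.0077 0 0 0 0 1;-0.17 -0.0077 0 0 0 0 1;-0.17 -0.0077 0 0 0 0 1;-0.17 -0.0077 0 0 0 0 1;-0.17 -0.0077 0 0 0 0 1;-0.17 -0.0077 0 0 0 0 1;-0.17 -0.0077 0 0 0 0 1;-0.17 -0.0077 0 0 0 0 1"

```text
time: 23.12
tool_pos: [0.5644, -0.2323, 0.1789]
ee_rot: [-3.14, -0.001, 1.57]
wrist_force: [0.4, 0.3, 0.1]
width: 0.0941
finger_force: 0.0
```

Emit:
carry_out:
  motion: "-0.17 -0.0077 0 0 0 0 1;-0.17 -0.0077 0 0 0 0 1;-0.17 -0.0077 0 0 0 0 1;0 0 0 0 0 0 1;0 0 0 0 0 0 1;0 0 0 0 0 0 1"

```text
time: 23.88
tool_pos: [0.5605, -0.3322, 0.1798]
ee_rot: [3.142, -0.0, 1.571]
wrist_force: [-0.7, -0.1, -0.3]
width: 0.0943
finger_force: 0.0
```

```bash
python3 - <<'E'
from h import *
HUE["green"]=(55,90)
s=shot("wrist")
h=cv2.cvtColor(s["pixels"],cv2.COLOR_RGB2HSV); p=proj(s,[.561,-.333,.1]); print(p)
y,x=int(p[1]),int(p[0]); print(h[y-12:y+13:4,x].tolist())
for ce,st,m in blobs(s,"green",80,25): print(ce,st,onz(s,ce,.1)[:2].round(4))
cv2.imwrite("pics/w4.png",s["pixels"][:,:,::-1])
s=shot("top"); cv2.imwrite("pics/t4.png",cv2.resize(s["pixels"][130:270,110:430,::-1],None,fx=2,fy=2))
E
```

```text
[258.98449737 194.38960146]
[[55, 108, 102], [61, 113, 180], [61, 114, 174], [53, 110, 95], [52, 114, 94], [53, 110, 95], [17, 144, 170]]
[481.14545455  11.97272727] [455   0  57  22 220] [ 0.7778 -0.1476]
```

View pics/w4.png

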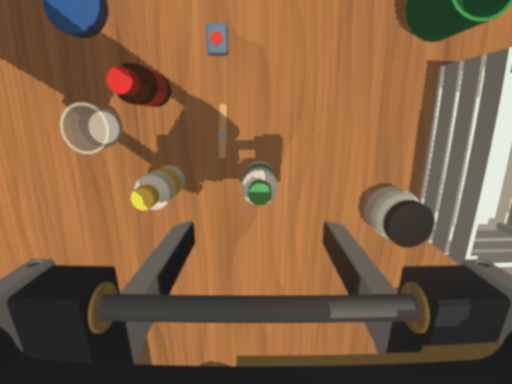

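View pics/t4.png

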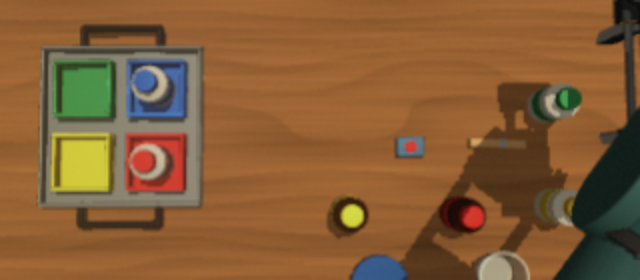

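The wrist view has the green cap at (260,192), as predicted. The top crop shows blue at (152,85) and red at (145,160), both standing in their wells. Next I grip green.

Emit:
carry_out:
  motion: "0.002 0.003 0.12 0 0 0 1;0 0 0.12 0 0 0 1;0 0 0.12 0 0 0 1;0 0 0.12 0 0 0 1;0 0 0.12 0 0 0 1;0 0 0.07 0 0 0 1;0 0 0.037 0 0 0 1;0 0 0 0 0 0 0;0 0 0 0 0 0 0;0 0 0 0 0 0 0;0 0 0 0 0 0 0;0 0 0 0 0 0 0"

```text
time: 25.48
tool_pos: [0.5609, -0.3332, 0.0386]
ee_rot: [3.141, 0.0, 1.57]
wrist_force: [-0.4, 0.7, -0.1]
width: 0.0478
finger_force: 0.0
```

Emit:
carry_out:
  motion: "0 0 0 0 0 0 0;0 0 0 0 0 0 0;0 0 0 0 0 0 0;0 0 0 0 0 0 0;0 0 -0.06 0 0 0 0;0 0 -0.12 0 0 0 0;0 0 -0.12 0 0 0 0;0 0 -0.12 0 0 0 0;0 0 -0.12 0 0 0 0;0 0 -0.12 0 0 0 0;0 0 -0.09 0 0 0 0;0 0 0 0 0 0 0"

```text
time: 26.98
tool_pos: [0.5615, -0.3335, 0.1906]
ee_rot: [3.139, 0.002, 1.57]
wrist_force: [-0.5, -0.1, -1.6]
width: 0.0435
finger_force: 30.0
```

Emit:
carry_out:
  motion: "0.1 0.006 0 0 0 0 0;0.16 0.006 0 0 0 0 0;0.175 0.006 0 0 0 0 0;0.175 0.006 0 0 0 0 0;0.175 0.006 0 0 0 0 0;0.175 0.006 0 0 0 0 0;0.175 0.006 0 0 0 0 0;0.175 0.006 0 0 0 0 0;0.175 0.006 0 0 0 0 0;0.175 0.006 0 0 0 0 0;0.175 0.006 0 0 0 0 0;0.175 0.006 0 0 0 0 0"

```text
time: 28.48
tool_pos: [0.5739, 0.0713, 0.1866]
ee_rot: [-3.138, -0.001, 1.571]
wrist_force: [-0.4, 0.1, -1.8]
width: 0.043
finger_force: 30.0
```

Emit:
carry_out:
  motion: "0.175 0.006 0 0 0 0 0;0.175 0.006 0 0 0 0 0;0.175 0.006 0 0 0 0 0;0.175 0.006 0 0 0 0 0;0.175 0.006 0 0 0 0 0;0.14 0.01 0 0 0 0 0;0 0 0 0 0 0 0;0 0 0 0 0 0 0;0 0 0 0 0 0 0"

```text
time: 29.6
tool_pos: [0.5834, 0.271, 0.1881]
ee_rot: [-3.141, 0.0, 1.569]
wrist_force: [0.3, 0.2, -1.6]
width: 0.0432
finger_force: 30.0
```

Emit:
carry_out:
  motion: "0.003 0 0.1 0 0 0 0;0 0 0.12 0 0 0 0;0 0 0.12 0 0 0 0;0 0 0.12 0 0 0 0;0 0 0.12 0 0 0 0;0 0 0.06 0 0 0 0;0 0 0.03 0 0 0 0;0 0 0.015 0 0 0 0;0 0 0.005 0 0 0 0;0 0 0 0 0 0 0;0 0 0.007 0 0 0 0;0 0 0 0 0 0 0"

```text
time: 31.1
tool_pos: [0.5837, 0.2726, 0.0491]
ee_rot: [3.141, -0.0, 1.57]
wrist_force: [-0.0, 0.2, -1.9]
width: 0.0435
finger_force: 30.0
```

Emit:
carry_out:
  motion: "0 0 0.005 0 0 0 0;0 0 0 0 0 0 0;0 0 0 0 0 0 0"

```text
time: 31.48
tool_pos: [0.5839, 0.2727, 0.0485]
ee_rot: [3.141, -0.0, 1.57]
wrist_force: [-0.3, 0.0, 1.3]
width: 0.0432
finger_force: 30.0
```

Emit:
carry_out:
  motion: "0 0 0 0 0 0 0.6;0 0 0 0 0 0 0.8;0 0 0 0 0 0 0.8;0 0 0 0 0 0 0.8;0 0 0 0 0 0 0.8;0 0 -0.08 0 0 0 0.8;0 0 -0.12 0 0 0 0.8;0 0 -0.12 0 0 0 0.8;0 0 -0.12 0 0 0 0.8;0 0 -0.12 0 0 0 0.8;0 0 -0.1 0 0 0 0.8;0 0 0 0 0 0 0.8"

```text
time: 32.98
tool_pos: [0.5851, 0.2731, 0.1838]
ee_rot: [3.135, -0.002, 1.57]
wrist_force: [-0.8, -0.4, -1.1]
width: 0.075
finger_force: 0.0
```

Emit:
carry_out:
  motion: "-0.17 -0.0424 0 0 0 0 1;-0.17 -0.0424 0 0 0 0 1;-0.17 -0.0424 0 0 0 0 1;-0.17 -0.0424 0 0 0 0 1;-0.17 -0.0424 0 0 0 0 1;-0.17 -0.0424 0 0 0 0 1;-0.17 -0.0424 0 0 0 0 1;-0.17 -0.0424 0 0 0 0 1;-0.17 -0.0424 0 0 0 0 1;-0.17 -0.0424 0 0 0 0 1;-0.17 -0.0424 0 0 0 0 1;-0.17 -0.0424 0 0 0 0 1"

```text
time: 34.48
tool_pos: [0.4808, -0.1363, 0.1792]
ee_rot: [-3.141, -0.0, 1.57]
wrist_force: [1.1, -0.8, -0.8]
width: 0.0936
finger_force: 0.0
```

Emit:
carry_out:
  motion: "-0.17 -0.0424 0 0 0 0 1;-0.17 -0.0424 0 0 0 0 1;-0.17 -0.0424 0 0 0 0 1;-0.17 -0.0424 0 0 0 0 1;-0.17 -0.0424 0 0 0 0 1;-0.16 -0.0424 0 0 0 0 1;0 0 0 0 0 0 1;0 0 0 0 0 0 1;0 0 0 0 0 0 1"

```text
time: 35.6
tool_pos: [0.4309, -0.3362, 0.1799]
ee_rot: [3.141, -0.001, 1.571]
wrist_force: [0.4, 0.6, 0.2]
width: 0.0941
finger_force: 0.0
```

```bash
python3 - <<'E'
from h import *
s=shot("wrist")
print(proj(s,[.431,-.337,.1]))
for ce,st,m in blobs(s,"yellow",80,50): print(ce,st,onz(s,ce,.1)[:2].round(4))
cv2.imwrite("pics/w5.png",s["pixels"][:,:,::-1])
s=shot("top"); cv2.imwrite("pics/t5.png",cv2.resize(s["pixels"][130:270,110:430,::-1],None,fx=2,fy=2))
E
```

```text
[258.54412917 194.33674226]
[258.08387097 188.53548387] [248 184  21   9 155] [ 0.4305 -0.3304]
```

View pics/w5.png

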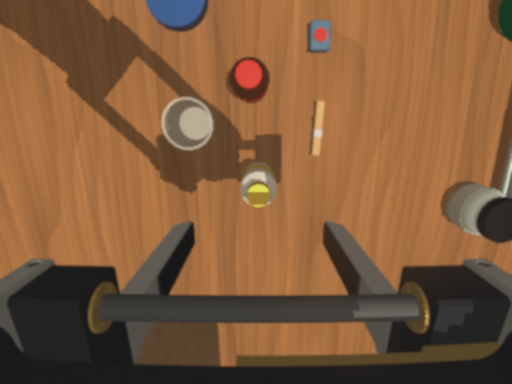

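View pics/t5.png

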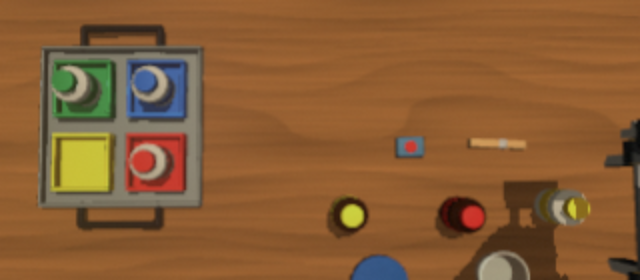

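In the wrist view the yellow cap is at (259,194), where predicted, and the white cup at (187,123) is clear of the fingers. The top crop shows green, blue and red standing in their wells, with only the yellow well empty.

Emit:
carry_out:
  motion: "0 0 0.12 0 0 0 1;0 0 0.12 0 0 0 1;0 0 0.12 0 0 0 1;0 0 0.12 0 0 0 1;0 0 0.12 0 0 0 1;0 0 0.07 0 0 0 1;0 0 0.037 0 0 0 1;0 0 0 0 0 0 0;0 0 0 0 0 0 0;0 0 0 0 0 0 0;0 0 0 0 0 0 0;0 0 0 0 0 0 0"

```text
time: 37.2
tool_pos: [0.4307, -0.3374, 0.0388]
ee_rot: [3.141, 0.0, 1.57]
wrist_force: [0.4, -1.2, -0.4]
width: 0.0474
finger_force: 0.0
```

Emit:
carry_out:
  motion: "0 0 0 0 0 0 0;0 0 0 0 0 0 0;0 0 0 0 0 0 0;0 0 0 0 0 0 0;0 0 -0.06 0 0 0 0;0 0 -0.12 0 0 0 0;0 0 -0.12 0 0 0 0;0 0 -0.12 0 0 0 0;0 0 -0.12 0 0 0 0;0 0 -0.12 0 0 0 0;0 0 -0.09 0 0 0 0;0 0 0 0 0 0 0"

```text
time: 38.7
tool_pos: [0.4313, -0.338, 0.1906]
ee_rot: [3.139, 0.002, 1.57]
wrist_force: [-0.4, 0.6, -0.8]
width: 0.0432
finger_force: 30.0
```

Emit:
carry_out:
  motion: "0.1 0.016 0 0 0 0 0;0.16 0.016 0 0 0 0 0;0.175 0.016 0 0 0 0 0;0.175 0.016 0 0 0 0 0;0.175 0.016 0 0 0 0 0;0.175 0.016 0 0 0 0 0;0.175 0.016 0 0 0 0 0;0.175 0.016 0 0 0 0 0;0.175 0.016 0 0 0 0 0;0.175 0.016 0 0 0 0 0;0.175 0.016 0 0 0 0 0;0.175 0.016 0 0 0 0 0"

```text
time: 40.2
tool_pos: [0.4677, 0.0669, 0.1871]
ee_rot: [-3.139, -0.001, 1.571]
wrist_force: [0.4, -0.2, -0.4]
width: 0.043
finger_force: 30.0
```

Emit:
carry_out:
  motion: "0.175 0.016 0 0 0 0 0;0.175 0.016 0 0 0 0 0;0.175 0.016 0 0 0 0 0;0.175 0.016 0 0 0 0 0;0.175 0.016 0 0 0 0 0;0.162 0.014 0 0 0 0 0;0 0 0 0 0 0 0;0 0 0 0 0 0 0;0 0 0 0 0 0 0"

```text
time: 41.32
tool_pos: [0.4879, 0.2712, 0.1883]
ee_rot: [-3.141, 0.0, 1.569]
wrist_force: [0.8, -0.1, -0.8]
width: 0.0435
finger_force: 30.0
```

Emit:
carry_out:
  motion: "0 0 0.1 0 0 0 0;0 0 0.12 0 0 0 0;0 0 0.12 0 0 0 0;0 0 0.12 0 0 0 0;0 0 0.12 0 0 0 0;0 0 0.06 0 0 0 0;0 0 0.03 0 0 0 0;0 0 0.015 0 0 0 0;0 0 0.005 0 0 0 0;0 0 0 0 0 0 0;0 0 0.007 0 0 0 0;0 0 0 0 0 0 0"

```text
time: 42.82
tool_pos: [0.4883, 0.2721, 0.0493]
ee_rot: [3.141, -0.0, 1.57]
wrist_force: [0.2, 0.4, -0.5]
width: 0.043
finger_force: 30.0
```

Emit:
carry_out:
  motion: "0 0 0.005 0 0 0 0;0 0 0 0 0 0 0;0 0 0 0 0 0 0"

```text
time: 43.2
tool_pos: [0.4884, 0.2721, 0.0487]
ee_rot: [3.141, -0.0, 1.57]
wrist_force: [-0.8, -0.7, 2.7]
width: 0.0434
finger_force: 30.0
```

Contact again at +2.7 N. I release, rise and back away.

Emit:
carry_out:
  motion: "0 0 0 0 0 0 0.6;0 0 0 0 0 0 0.8;0 0 0 0 0 0 0.8;0 0 0 0 0 0 0.8;0 0 0 0 0 0 0.8;0 0 -0.08 0 0 0 0.8;0 0 -0.12 0 0 0 0.8;0 0 -0.12 0 0 0 0.8;0 0 -0.12 0 0 0 0.8;0 0 -0.12 0 0 0 0.8;0 0 -0.1 0 0 0 0.8;0 0 0 0 0 0 0.8"

```text
time: 44.7
tool_pos: [0.4897, 0.2726, 0.1836]
ee_rot: [3.136, -0.003, 1.57]
wrist_force: [0.2, 0.1, 0.4]
width: 0.0751
finger_force: 0.0
```

Emit:
carry_out:
  motion: "-0.17 -0.04 0 0 0 0 0.8;-0.17 -0.04 0 0 0 0 0.8;-0.17 -0.04 0 0 0 0 0.8;-0.17 -0.04 0 0 0 0 0.8;-0.17 -0.04 0 0 0 0 0.8;-0.17 -0.04 0 0 0 0 0.8;-0.17 -0.04 0 0 0 0 0.8;-0.17 -0.04 0 0 0 0 0.8;0 0 0 0 0 0 0.8;0 0 0 0 0 0 0.8;0 0 0 0 0 0 0.8"

```text
time: 46.08
tool_pos: [0.4241, 0.001, 0.18]
ee_rot: [-3.141, -0.001, 1.571]
wrist_force: [-0.1, 0.8, -0.5]
width: 0.0752
finger_force: 0.0
```

```bash
python3 - <<'E'
from h import *
a=shot("top")["pixels"][130:270,110:430]; b=shot("scene")["pixels"][90:290,190:400]
cv2.imwrite("pics/f.png",np.vstack([cv2.resize(a,(640,280)),cv2.resize(np.pad(b,((0,0),(0,210),(0,0))),(640,305))])[:,:,::-1])
E
```

```text
(no output)
```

View pics/f.png

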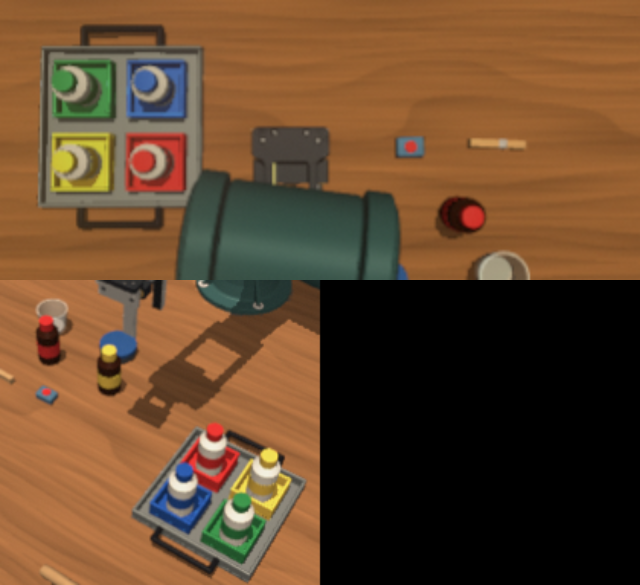

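All four white bottles stand upright in the wells matching their caps: green (70,85), blue (152,85), yellow (68,160) and red (145,160) in the crop. Both brown bottles stand where they were, so I hand in.

```bash
python3 -c "
from bench import robot
print(robot.close_job())"
```

```text
the job is handed in; nothing more can be done
None
```

The four white cleaner bottles stand upright on the floors of their matching wells, the two brown bottles are still standing where they were, and the job is handed in at about 46 s of the 122 s allowed.

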